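# Release one can from a hand-cranked can feeder

### The job

Lay the long steel stop bar across the open end of the can feeder centred, so that it sits level down in the notches of both side plates, then turn the feeder's flywheel by its crank grip anticlockwise (seen from above) through exactly one revolution, so that one can rolls down and stops against the bar and the crank is back at its pointer. Leave the bar in its notches and the second can waiting in the feeder.

Things in the scene. Friction and masses are not known exactly. Their poses are not given: they have to be found in the camera images.
- feeder: grey and aluminium hand-cranked can feeder, fixed, 275 x 215 x 147 mm, origin on the worktop. A channel with a ramp falling towards its +y end (open) runs along y between two side plates (x = 4 and 126 mm, each 10 mm thick, 112 mm apart inside). Near the open end each plate has an open notch in its 54 mm high top edge; up-channel the plates rise to 84 mm. Gearbox and flywheel stand at its -x side
- seat_mid (a point): point midway between the two notches, at the height of their floors (40 mm above the worktop). Each notch is 22 mm wide along y and 14 mm deep. Axes are the feeder's: the bar must lie along x here, its underside at this height. The ramp ends 24 mm before this point, 25 mm above the worktop; below the point is only the 8 mm base plate
- wheel_hub (a point): point on the vertical axis of the flywheel, 106 mm above the worktop: a steel wheel 112 mm across, its top face 105 mm above the worktop
- flywheel (a joint): angle of the flywheel, rad: 0 at the start, with the crank grip beside the small upright pointer on the gearbox (towards the feeder's -x); grows anticlockwise seen from above; one revolution is 6.283; stops at -0.3 and 12. Light friction (0.05 N m), stays where it is left. The first half turn sinks the front gate and lets one can roll off, the second half raises it and lets the next can move up
- crank_mid (a point): middle of the crank grip: a black upright knob 23 mm across that spins freely on its pin, 44 mm from the wheel's axis; it spans 109 to 147 mm above the worktop, this point is at 131 mm
- long_bar: the stop bar: straight steel bar 156 mm long (its x axis), 16 mm wide (y), 18 mm high (z), about 0.25 kg, lying on the worktop to the left; origin at the centre of its underside
- short_bar: a spare steel bar of the same section but only 100 mm long, too short to bridge the plates; origin at the centre of its underside; may lie where the long one is expected
- can_front: the first can: closed metal sample canister 45 mm across, 105 mm long (its x axis), 0.12 kg, lying across the channel against the front gate; origin at its centre
- can_rear: the second, identical can, lying just behind the first; origin at its centre
- front_place (a point): where the middle of a can lying against the closed front gate is; axes are the feeder's
Mind the look-alikes: they are no part of the job. Leave any green look-alike of the long_bar alone. Leave any purple look-alike of the can_rear alone.

How it is judged (in metres and radians):
On the way, in this order (a step that is already met when the one before it is completed fails the run):
1. the long bar lies in both notches, let go, before the wheel has been turned (x of long_bar in the frame of seat_mid between -0.012 and 0.012 m and y of long_bar in the frame of seat_mid between -0.006 and 0.006 m and z of long_bar in the frame of seat_mid between -0.004 and 0.004 m and angle between the x axis of long_bar and the x axis of feeder, either way round below 0.1 rad and angle between long_bar's own z axis and vertical below 0.06 rad and contact force between the fingers and long_bar below 0.1 N and value of joint flywheel below 0.5 rad), for 0.2 s.
2. the wheel passes half a turn, the bar still in its notches (x of long_bar in the frame of seat_mid between -0.012 and 0.012 m and y of long_bar in the frame of seat_mid between -0.006 and 0.006 m and z of long_bar in the frame of seat_mid between -0.004 and 0.004 m and angle between the x axis of long_bar and the x axis of feeder, either way round below 0.1 rad and angle between long_bar's own z axis and vertical below 0.06 rad and value of joint flywheel above 3.2 rad).
3. the wheel completes its revolution (x of long_bar in the frame of seat_mid between -0.012 and 0.012 m and y of long_bar in the frame of seat_mid between -0.006 and 0.006 m and z of long_bar in the frame of seat_mid between -0.004 and 0.004 m and angle between the x axis of long_bar and the x axis of feeder, either way round below 0.1 rad and angle between long_bar's own z axis and vertical below 0.06 rad and value of joint flywheel between 6.113 and 6.453 rad), for 0.2 s.
At the end, for the whole second after the job is handed in: The long bar lies level in both notches (centred within 12 mm, underside within 4 mm of the floors); the flywheel stands at one full revolution within 0.17 rad; the first can lies against the bar, 20 to 42 mm up-channel; the second is within 12 mm of front_place; all at rest (all of step 3 and velocity of joint flywheel between -0.1 and 0.1 rad/s and linear speed of long_bar below 0.02 m/s and y of can_front in the frame of seat_mid between -0.042 and -0.02 m and x of can_front in the frame of seat_mid between -0.015 and 0.015 m and linear speed of each of can_front, can_rear below 0.03 m/s and distance between can_rear and front_place below 0.012 m); the robot touches nothing.
It also fails if it takes over 67 s, if anything falls off the work surface, if the arm or the gripper's body presses on something with over 40 N, if the wrist force passes 120 N, or if a joint passes its speed limit or range.

### The arm

A 7-joint arm with a two-finger parallel gripper is mounted at the origin on the work surface; the furniture and walls round the work are solid. World frame = base frame: x ahead of the robot, y to its left, z up, the work surface at z = 0. Lengths are in mm, angles in rad, forces in N, time in s.
With the tool pointing down it reaches from about 400 to 875 mm from the base axis. Payload 4.4 kg.
Tool frame: the origin (TCP) lies on the centre line of the jaws, within the pads' length; the fingertips stand 25 mm ahead of it and the grasp point (between the pads) lies 6 mm ahead of it; x points along the fingers, y is the direction in which the jaws open and shut, and the axes are right-handed (so a half turn about x gives the same grasp; the last joint's range is limited). The gripper opens to 85 mm and grips with 20 to 120 N. Pads are 22 mm wide; open, the fingers measure 114 mm over their backs; the gripper's body (76 mm by 85 mm) begins 54 mm behind the grasp point. The pads swing forward as they close: fully open they stand 13 mm farther back than shut.
Start: joints at [1.084, 0.628, 0.038, 1.517, -0.027, 0.996, -0.02], TCP at [265.548, -593.298, 218.013] pointing down, gripper open.
Joint ranges: [-3.06, 3.06], [-0.37, 2.12], [-1.25, 1.32], [0.18, 2.47], [-1.1, 4.24], [0.23, 1.98], [-2.94, 2.94]. Speed limits (rad/s): [2.57, 2.57, 3.14, 3.14, 3.14, 3.14, 3.14].

### API

Orientations are given as [roll, pitch, yaw] about the fixed x, y, z axes, in that order (R = Rz(yaw) Ry(pitch) Rx(roll)).
In Python, from cell import * gives the robot as it stands. The module is installed in compiled form; this text tells all that it offers.
- The arm moves only by the tool jog_arm, never from a script. Its argument "series" is a list of rows, each a list of 3 entries, a list of its own where there are three numbers: the turn, a rotation vector about the tool's x, y, z in degrees, then the shift along the tool's x, y, z in mm, then the gripper's target within -1 to 1 (shut at 1, half-way at 0, fully open at -1). In form: [[[rx, ry, rz], [dx, dy, dz], hand], ...]. A call has 1 to 8 rows; each row shifts and turns the commanded pose from where the row before left it, along the tool's axes as they then stand; what a row does not reach is not made up. A row lasts 1/8 s, in which the tool goes at most 62.5 mm and 10.7 degrees, less where a joint would pass 70% of its speed; a pose out of reach is approached as far as the arm can. A call is refused whole if a number of a shift passes 62.5 or a number of a turn 10.7, either way. A call with a gripper value outside its range is refused whole. The fingers move at their own pace and stop on an object; the grip force is fixed at half the most. Time passes only in rows, so rows that do not move let the fingers close. It gives the time, the measured TCP pose, the force and the opening at its end, in the units of the state.
- read_state(): the state, without advancing time (a new reading comes with each control period).
- get_image(name): name is "scene" or "top" or "wrist"; returns a dict with "img" (384x512x3 uint8, red, green, blue), "range_z" (384x512 float32, mm along the optical axis (not along the pixel's ray), 0 where there is no reading), "fovy" (degrees; the focal length in pixels is half the picture's height over the tangent of half this angle, whatever the lens; pixels are square), "cx", "cy" (the principal point, pixels), "k1" (the pictures are not rectified: a ray, as slopes to the right and down, at radius r is drawn at 1 + k1 r^2 times it, then the intrinsics apply), "cam_to_world" (4x4, takes a point from camera to world coordinates). Camera axes: x right, y up, looking along -z (the intrinsics and any distortion apply to the point x, -y, -z); pixel columns grow to the right and rows downward; lengths in mm; the calibration is good to about 2 mm. A picture is of the moment at which its call begins.
- finish_job(): hands the job in, once; it reports no verdict.
The state is a dict: "clock": time; "qpos": joint angles; "qd": joint speeds; "tau": joint torques, N m; "eef_pos": TCP position; "tool_rot": TCP orientation; "force": force on the tool from outside, world axes, zero at the start; "torque": the same for the moment, N m; "width": finger opening in mm.
Only numpy, scipy, OpenCV 4.12 (cv2) and the standard library are available. Lean on these libraries where they do the work, as an engineer would, in place of code of your own. Each camera call takes 0.05 s, during which the arm holds its last target. There are 200 camera calls.

## Working session

There is one attempt and no reset: what is moved stays moved. The work goes in short steps, Python scripts to look and compute and a tool call to move; the robot and the scene stay as the last step left them, time stands still between calls to the robot, and variables do not carry over. Pictures are saved under pics/ and viewed, about 8 in all and at most 12, crops included, and the job is handed in when it is done.

Besides the shell and the picture viewer there is one more tool, called after "Request:" as a command line: name --argument value ..., lists and objects as JSON in quotes. jog_arm: Moves the arm, as the interface text tells. Its arguments: {"type":"object","properties":{"series":{"type":"array"}},"required":["series"]}

```bash
mkdir -p pics
cat > h.py <<'E'
from cell import *
import numpy as np, cv2
def grab(n):
    d=get_image(n); return d
def cloud(d):
    H,W=d['range_z'].shape; f=H/2/np.tan(np.radians(d['fovy'])/2)
    u,v=np.meshgrid(np.arange(W),np.arange(H))
    K=np.array([[f,0,d['cx']],[0,f,d['cy']],[0,0,1.]])
    p=cv2.undistortPoints(np.stack([u,v],-1).reshape(-1,1,2).astype(float),K,np.array([d['k1'],0,0,0.])).reshape(H,W,2)
    z=d['range_z']; P=np.stack([p[...,0]*z,-p[...,1]*z,-z,np.ones_like(z)],-1)
    W_=P@np.array(d['cam_to_world']).T
    W_=W_[...,:3]; W_[z<=0]=np.nan
    return W_
def save(n,img): cv2.imwrite('pics/'+n,cv2.cvtColor(img,cv2.COLOR_RGB2BGR))
E
python3 - <<'E'
from h import *
s=read_state(); print(s)
a=grab('scene');b=grab('top')
np.savez('s0.npz',simg=a['img'],scl=cloud(a),timg=b['img'],tcl=cloud(b))
print(a['cam_to_world'],b['cam_to_world'],b['fovy'],b['k1'])
im=np.hstack([a['img'],b['img']]); save('a.png',cv2.resize(b['img'],(800,600),interpolation=cv2.INTER_CUBIC)); save('b.png',a['img'])
E
```

```text
{'clock': 0.0, 'qpos': array([ 1.08421987,  0.62934751,  0.03842765,  1.51837808, -0.02698746,
        0.99630617, -0.02000366]), 'qd': array([-0.00019472, -0.00121291, -0.00157854, -0.00010742,  0.00039057,
       -0.000543  , -0.0038479 ]), 'tau': array([ 1.47326311e-03, -5.63392246e+01,  1.22593246e+00, -1.93442845e+01,
        1.08363898e-02,  1.04389715e-02,  2.24264170e-05]), 'eef_pos': array([ 265.26568452, -592.68636776,  217.08474508]), 'tool_rot': array([-1.55629257,  1.56887486,  2.00609105]), 'force': array([ 0.26057185, -0.1298974 , -1.08343332]), 'torque': array([ 0.0042976 , -0.0586041 ,  0.00615648]), 'width': 85.35503773205963}
[[-8.34177588e-01  2.82177619e-01 -4.73839153e-01 -2.50166852e+02]
 [-5.51258379e-01 -4.01415437e-01  7.31423165e-01  9.15468316e+02]
 [ 1.61848966e-02  8.71344615e-01  4.90404537e-01  8.34425507e+02]
 [ 0.00000000e+00  0.00000000e+00  0.00000000e+00  1.00000000e+00]] [[-1.95598038e-02  9.95071888e-01 -9.72077793e-02  2.75491627e+02]
 [-9.99808600e-01 -1.94262471e-02  2.32026399e-03 -2.14032850e+02]
 [ 4.20447128e-04  9.72345577e-02  9.95261405e-01  1.91869296e+03]
 [ 0.00000000e+00  0.00000000e+00  0.00000000e+00  1.00000000e+00]] 48.35758090150959 0.027245116561058623
```

View pics/a.png

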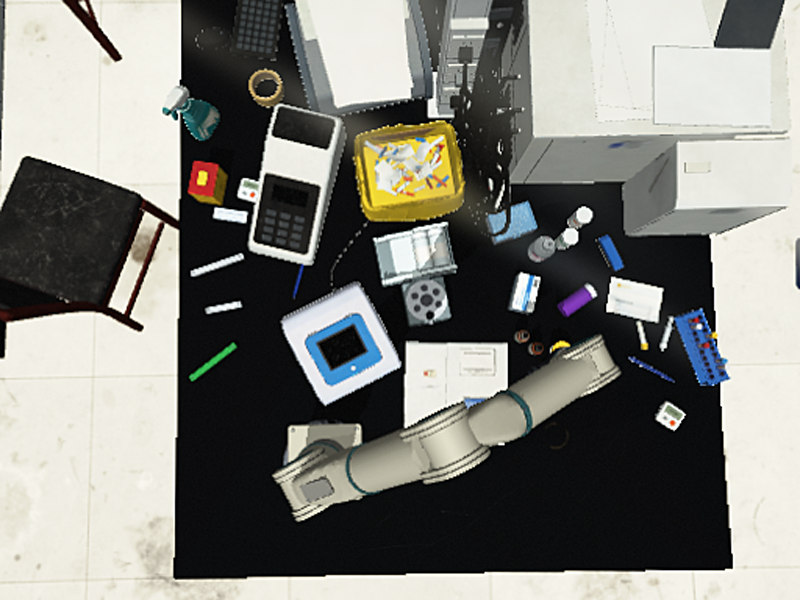

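View pics/b.png

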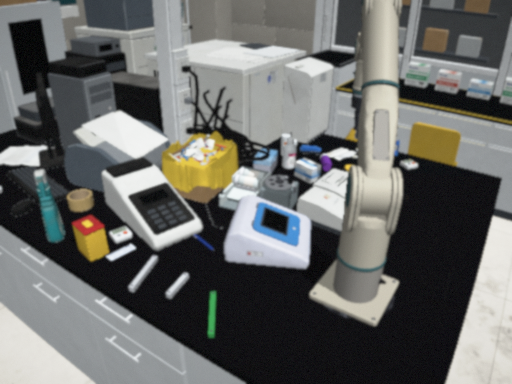

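The top view shows these candidates (800x600 pixels):
- Grey bar at (217,265).
- Shorter grey bar at (223,307).
- Green look-alike at (213,362).
- White block at (230,214).
- Feeder at (415,270), flywheel at (427,300).

Next I'll measure the lengths and enlarge the feeder.

```bash
cat >> h.py <<'E'
def rect(C,m):
    p=C[m][:,:2]; p=p[~np.isnan(p).any(1)].astype(np.float32)
    return cv2.minAreaRect(p)
E
python3 - <<'E'
from h import *
d=np.load('s0.npz'); I=d['timg'];C=d['tcl']
s=512/800
g=I.min(2)
for n,(u,v) in dict(long=(217,265),short=(223,307),white=(230,214)).items():
    u=int(u*s);v=int(v*s)
    n_,L=cv2.connectedComponents((g>90).astype(np.uint8))
    w=L[v-3:v+4,u-3:u+4]; l=np.bincount(w[w>0]).argmax(); m=L==l
    P=C[m]; print(n,m.sum(),rect(C,m),np.nanmedian(P,0),np.nanmax(P[:,2]))
a=I[130:215,110:300]; a=cv2.resize(a,None,fx=4,fy=4,interpolation=cv2.INTER_CUBIC); save('c.png',a)
# feeder points
sub=C[135:215,225:300]; z=sub[...,2]
for lo,hi in [(45,60),(75,92),(98,112),(120,150)]:
    m=(z>lo)&(z<hi); print(lo,m.sum(),cv2.minAreaRect(sub[m][:,:2].astype(np.float32)),sub[m].mean(0))
# row/col to world
for (u,v) in [(415,270),(427,300),(217,265)]: print(C[int(v*s),int(u*s)])
E
```

```text
long 151 ((562.210205078125, 305.2255859375), (20.875335693359375, 159.3655242919922), 18.700515747070312) [561.11773199 304.02249648  17.26197546] 32.20809378792046
short 102 ((437.82879638671875, 286.1548767089844), (19.694650650024414, 108.29692840576172), 9.835103034973145) [439.09335794 284.55234635  18.10275438] 30.03025621526467
white 166 ((708.4307861328125, 269.092041015625), (100.447265625, 35.987403869628906), 81.35526275634766) [708.16273815 269.02499762   2.06931661] 14.04089434119669
45 196 ((521.2381591796875, -242.61256408691406), (330.5213928222656, 252.1531524658203), 6.096560478210449) [ 576.07764894 -255.62519539   52.49607118]
75 747 ((519.2661743164062, -233.37721252441406), (337.7792053222656, 292.30743408203125), 2.5004663467407227) [ 540.07452329 -285.25360585   84.57526771]
98 668 ((515.7938842773438, -225.0138397216797), (269.6084289550781, 340.20941162109375), 88.79246520996094) [ 440.6248407  -244.1418553   104.87473369]
120 113 ((534.5006713867188, -190.69215393066406), (302.9821472167969, 218.5384521484375), 3.2173125743865967) [ 506.08855978 -157.58084471  129.32965864]
[ 533.86856771 -262.82772342   39.05513472]
[ 438.18920919 -293.27422948  105.74465301]
[561.15765421 304.66138978  18.52467107]
```

View pics/c.png

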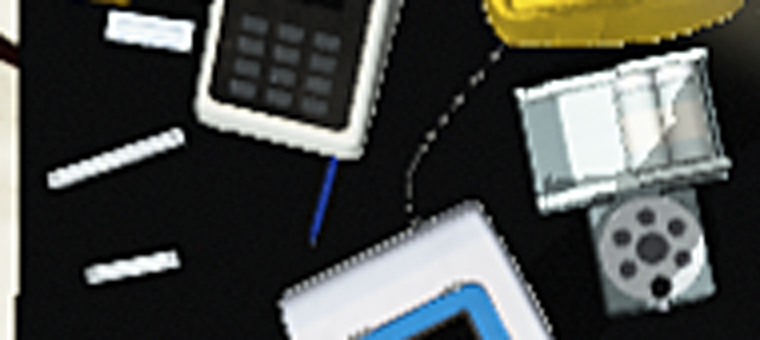

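Measured lengths are 159 mm for the bar at (217,265) and 108 mm for the one at (223,307). So the first is the long bar and the second is the short spare; the green bar and the white block (about 100x36 mm and almost flat) are out. In the crop the feeder's open end faces left (world +y), the cans are at (640,130) and (690,115), and the crank knob is at (660,287). I'll move over the long bar and check it from close up with the wrist camera.

```bash
cat >> h.py <<'E'
from scipy.spatial.transform import Rotation as R
def rot(s): return R.from_euler('xyz',s['tool_rot'])
def down(jaw_deg,near=None):
    a=np.radians(jaw_deg); y=np.array([np.cos(a),np.sin(a),0]); x=np.array([0,0,-1.])
    c=[]
    for sg in (1,-1):
        c.append(R.from_matrix(np.stack([x,sg*y,np.cross(x,sg*y)],1)))
    if near is None: return c[0]
    return min(c,key=lambda q:(near.inv()*q).magnitude())
def plan(pos,Rt,n,p0=None,R0=None,hand=-1):
    s=read_state(); p0=s['eef_pos'] if p0 is None else np.array(p0); R0=rot(s) if R0 is None else R0
    rv=(R0.inv()*Rt).as_rotvec(); st=(np.array(pos)-p0)/n; q=R0
    print('q',np.round(s['qpos'],2),'total turn',np.round(np.degrees(rv),1),'per row mm',np.round(np.linalg.norm(st),1))
    rows=[]
    for i in range(n):
        rows.append([[float(x) for x in np.round(np.degrees(rv/n),2)],[float(x) for x in np.round(q.inv().apply(st),1)],hand]); q=q*R.from_rotvec(rv/n)
    for i in range(0,n,8): print(rows[i:i+8])
E
python3 - <<'E'
from h import *
s=read_state();r=rot(s); print(r.as_matrix().round(3))
for sg in (0,180): 
    t=down(18.7+sg); print(np.degrees((r.inv()*t).as_rotvec()).round(1)); 
plan([545,285,250],down(18.7,r),20)
E
```

```text
[[-0.001  0.408 -0.913]
 [ 0.002 -0.913 -0.408]
 [-1.    -0.002 -0.   ]]
[-84.6  -0.1   0.1]
[95.4  0.1  0.1]
q [ 1.08  0.63  0.04  1.52 -0.03  1.   -0.02] total turn [-84.6  -0.1   0.1] per row mm 46.1
[[[-4.23, -0.0, 0.0], [-1.6, -34.3, -30.7], -1], [[-4.23, -0.0, 0.0], [-1.6, -32.0, -33.1], -1], [[-4.23, -0.0, 0.0], [-1.6, -29.5, -35.4], -1], [[-4.23, -0.0, 0.0], [-1.6, -26.8, -37.5], -1], [[-4.23, -0.0, 0.0], [-1.6, -23.9, -39.4], -1], [[-4.23, -0.0, 0.0], [-1.6, -21.0, -41.0], -1], [[-4.23, -0.0, 0.0], [-1.6, -17.9, -42.4], -1], [[-4.23, -0.0, 0.0], [-1.6, -14.7, -43.7], -1]]
[[[-4.23, -0.0, 0.0], [-1.6, -11.4, -44.6], -1], [[-4.23, -0.0, 0.0], [-1.6, -8.1, -45.3], -1], [[-4.23, -0.0, 0.0], [-1.6, -4.8, -45.8], -1], [[-4.23, -0.0, 0.0], [-1.6, -1.4, -46.0], -1], [[-4.23, -0.0, 0.0], [-1.6, 2.0, -46.0], -1], [[-4.23, -0.0, 0.0], [-1.6, 5.4, -45.7], -1], [[-4.23, -0.0, 0.0], [-1.6, 8.8, -45.2], -1], [[-4.23, -0.0, 0.0], [-1.6, 12.1, -44.4], -1]]
[[[-4.23, -0.0, 0.0], [-1.6, 15.3, -43.4], -1], [[-4.23, -0.0, 0.0], [-1.6, 18.5, -42.2], -1], [[-4.23, -0.0, 0.0], [-1.6, 21.6, -40.7], -1], [[-4.23, -0.0, 0.0], [-1.6, 24.5, -39.0], -1]]
```

Run:
```python
from h import *
s=read_state();r=rot(s)
plan([430,-250,340],r*R.from_rotvec([np.radians(-32),0,0]),8)
```

```text
q [ 1.08  0.63  0.04  1.52 -0.03  1.   -0.02] total turn [-32.   0.  -0.] per row mm 49.9
[[[-4.0, 0.0, -0.0], [-15.3, -30.7, -36.3], -1], [[-4.0, 0.0, -0.0], [-15.3, -28.1, -38.3], -1], [[-4.0, 0.0, -0.0], [-15.3, -25.4, -40.2], -1], [[-4.0, 0.0, -0.0], [-15.3, -22.5, -41.9], -1], [[-4.0, 0.0, -0.0], [-15.3, -19.5, -43.4], -1], [[-4.0, 0.0, -0.0], [-15.3, -16.5, -44.6], -1], [[-4.0, 0.0, -0.0], [-15.3, -13.3, -45.6], -1], [[-4.0, 0.0, -0.0], [-15.3, -10.1, -46.5], -1]]
```

Request:
jog_arm --series '[[[-4,0,0],[-15.3,-31,-36],-1],[[-4,0,0],[-15.3,-28,-38],-1],[[-4,0,0],[-15.3,-25,-40],-1],[[-4,0,0],[-15.3,-23,-42],-1],[[-4,0,0],[-15.3,-20,-43],-1],[[-4,0,0],[-15.3,-17,-45],-1],[[-4,0,0],[-15.3,-13,-46],-1],[[-4,0,0],[-15.3,-10,-46],-1]]'

```text
clock: 1.1
eef_pos: [429.2, -248.4, 340.7]
tool_rot: [-1.365, 1.57, 2.758]
force: [1.2, -0.5, -0.3]
width: 85.3
```

Run:
```python
from h import *
w=grab('wrist'); C=cloud(w); np.savez('w1.npz',img=w['img'],cl=C,M=w['cam_to_world'])
print(read_state()['eef_pos'],read_state()['qpos'].round(2),w['cam_to_world'],w['fovy'])
save('d.png',cv2.resize(w['img'],(768,576),interpolation=cv2.INTER_CUBIC))
```

```text
[ 433.70471911 -241.43052385  342.83968572] [ 0.6   0.28 -0.18  1.75  0.05  1.12 -0.18] [[ 8.31649283e-01  5.34657176e-01  1.50003914e-01  4.67179622e+02]
 [-5.55299293e-01  8.01444545e-01  2.22102083e-01 -1.91412585e+02]
 [-1.47134616e-03 -2.68008106e-01  9.63415534e-01  4.97750343e+02]
 [ 0.00000000e+00  0.00000000e+00  0.00000000e+00  1.00000000e+00]] 66.1131383354126
```

View pics/d.png

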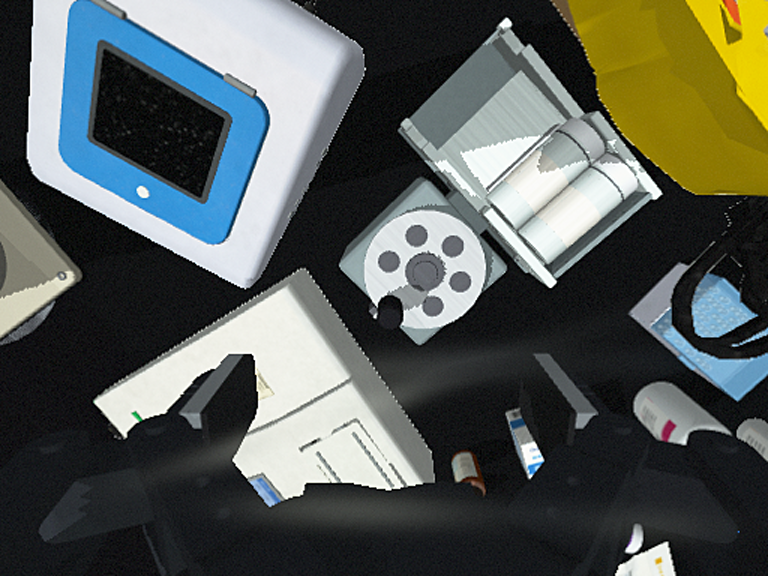

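The wrist view shows the whole feeder: hub at (426,270), crank knob at (390,311), plates running from (505,22)/(402,127) to (657,192)/(550,283), and both cans at (550,175) and (580,210). Next I'll fit the feeder pose from the depth data.

```bash
cat > fit.py <<'E'
from h import *
def circ(p):
    A=np.c_[2*p,np.ones(len(p))]; c=np.linalg.lstsq(A,(p**2).sum(1),rcond=None)[0]
    return c[:2],np.sqrt(c[2]+c[:2]@c[:2])
if __name__=='__main__':
    d=np.load('w1.npz');C=d['cl']; z=C[...,2]
    def reg(u0,u1,v0,v1):
        m=np.zeros(z.shape,bool); k=512/768; m[int(v0*k):int(v1*k),int(u0*k):int(u1*k)]=1; return m
    W=reg(355,495,195,345)&(z>101)&(z<109)
    cs=cv2.findContours(W.astype(np.uint8),cv2.RETR_EXTERNAL,cv2.CHAIN_APPROX_NONE)[0]
    c=max(cs,key=cv2.contourArea)[:,0]
    print('wheel minCircle',cv2.minEnclosingCircle(C[c[:,1],c[:,0]][:,:2].astype(np.float32)),'z',np.median(z[W]),'circ',circ(C[c[:,1],c[:,0]][:,:2]))
    K=reg(360,420,280,340)&(z>135)&(z<152); print('knob',K.sum(),np.median(z[K]),cv2.minEnclosingCircle(C[K][:,:2].astype(np.float32)))
    F=reg(390,670,10,295)
    for lo,hi in [(50,58),(36,44),(80,88)]:
        m=F&(z>lo)&(z<hi); n,L,S,_=cv2.connectedComponentsWithStats(m.astype(np.uint8),connectivity=8)
        for i in range(1,n):
            if S[i,4]>25: print(lo,S[i],cv2.minAreaRect(C[L==i][:,:2].astype(np.float32)),C[L==i].mean(0).round(1))
E
python3 fit.py
```

```text
wheel minCircle ((440.5207214355469, -289.9539489746094), 55.9083137512207) z 106.25068280000397 circ (array([ 442.63628715, -289.16001856]), np.float64(53.71179278521738))
knob 270 147.35178318136914 ((397.48419189453125, -297.3397216796875), 11.286160469055176)
50 [380   6  66 101 389] ((682.8270874023438, -256.5536804199219), (6.805605411529541, 168.83908081054688), 7.342764854431152) [ 683.  -251.9   53.9]
50 [332  12  10  10  58] ((619.9343872070312, -150.70468139648438), (9.703433990478516, 8.427181243896484), 10.10305404663086) [ 619.4 -151.    54.3]
50 [347  29  43  50 535] ((631.9556274414062, -217.43519592285156), (11.320018768310547, 82.21080780029297), 9.679298400878906) [ 631.2 -215.9   54.6]
50 [267  79   8   8  46] ((499.7520446777344, -172.27297973632812), (9.813474655151367, 7.896836757659912), 10.066778182983398) [ 499.6 -172.3   54.6]
50 [325  82  50  46 157] ((577.2391357421875, -261.37176513671875), (89.60310363769531, 3.1452934741973877), 10.178690910339355) [ 578.1 -261.    53.3]
50 [281  95  43  47 414] ((511.7049560546875, -239.29188537597656), (10.1349277496
[... 722 characters left out ...]
-315.99871826171875), (132.71826171875, 102.37705993652344), 10.053804397583008) [ 586.9 -299.3   84.8]
80 [347 103  63  56 405] ((585.7769775390625, -308.4522705078125), (104.79969024658203, 7.188461780548096), 9.57226848602295) [ 586.7 -307.9   84.5]
80 [260 120  71  49 110] ((489.5660400390625, -262.1294860839844), (39.791839599609375, 106.46514892578125), 35.58256912231445) [ 482.8 -251.8   86.1]
80 [399 125  26  23  33] ((621.3922729492188, -340.1989440917969), (42.74142074584961, 4.089504718780518), 8.233438491821289) [ 621.  -340.1   85.1]
80 [353 160  31  16  36] ((550.2454833984375, -347.55548095703125), (19.6578426361084, 39.96182632446289), 64.2562026977539) [ 549.7 -347.6   84.9]
```

Run:
```python
from h import *
s=read_state();r=rot(s)
plan([555,300,230],down(18.7,r),14)
```

```text
q [ 0.6   0.28 -0.18  1.75  0.05  1.12 -0.18] total turn [-51.8  -0.3  -0.3] per row mm 40.4
[[[-3.7, -0.02, -0.02], [8.2, -13.9, -37.1], -1], [[-3.7, -0.02, -0.02], [8.2, -11.5, -37.9], -1], [[-3.7, -0.02, -0.02], [8.2, -9.0, -38.6], -1], [[-3.7, -0.02, -0.02], [8.2, -6.5, -39.1], -1], [[-3.7, -0.02, -0.02], [8.2, -3.9, -39.4], -1], [[-3.7, -0.02, -0.02], [8.2, -1.4, -39.6], -1], [[-3.7, -0.02, -0.02], [8.2, 1.2, -39.6], -1], [[-3.7, -0.02, -0.02], [8.2, 3.7, -39.4], -1]]
[[[-3.7, -0.02, -0.02], [8.2, 6.3, -39.1], -1], [[-3.7, -0.02, -0.02], [8.1, 8.8, -38.6], -1], [[-3.7, -0.02, -0.02], [8.1, 11.3, -38.0], -1], [[-3.7, -0.02, -0.02], [8.1, 13.7, -37.2], -1], [[-3.7, -0.02, -0.02], [8.1, 16.1, -36.2], -1], [[-3.7, -0.02, -0.02], [8.1, 18.4, -35.1], -1]]
```

Request:
jog_arm --series '[[[-3.7,0,0],[8.2,-14,-37],-0.2],[[-3.7,0,0],[8.2,-11.5,-38],-0.2],[[-3.7,0,0],[8.2,-9,-38.5],-0.2],[[-3.7,0,0],[8.2,-6.5,-39],-0.2],[[-3.7,0,0],[8.2,-4,-39.5],-0.2],[[-3.7,0,0],[8.2,-1.5,-39.5],-0.2],[[-3.7,0,0],[8.2,1,-39.5],-0.2],[[-3.7,0,0],[8.2,4,-39.5],-0.2]]'

```text
clock: 2.15
eef_pos: [502.0, 59.1, 274.3]
tool_rot: [-1.056, 1.57, -2.701]
force: [-0.1, 0.4, 0.0]
width: 51.3
```

Request:
jog_arm --series '[[[-3.7,0,0],[8.2,6,-39],-0.2],[[-3.7,0,0],[8,9,-38.5],-0.2],[[-3.7,0,0],[8,11,-38],-0.2],[[-3.7,0,0],[8,14,-37],-0.2],[[-3.7,0,0],[8,16,-36],-0.2],[[-3.7,0,0],[8,18,-35],-0.2],[[0,0,0],[0,0,0],-0.2]]'

```text
clock: 3.02
eef_pos: [555.5, 292.2, 225.2]
tool_rot: [-2.556, 1.568, 2.474]
force: [-0.4, -0.0, 0.9]
width: 51.1
```

Run:
```python
from h import *
w=grab('wrist'); C=cloud(w); np.savez('w2.npz',img=w['img'],cl=C)
s=read_state();print(s['eef_pos'],s['qpos'].round(2),s['width'])
g=w['img'].min(2); sat=w['img'].max(2).astype(int)-g
z=C[...,2]; m=(z>10)&(z<26)&(sat<40)
n,L,S,c=cv2.connectedComponentsWithStats(m.astype(np.uint8))
for i in range(1,n):
    if S[i,4]>300: print(S[i],cv2.minAreaRect(C[L==i][:,:2].astype(np.float32)),np.median(z[L==i]))
save('e.png',w['img'])
```

```text
[555.9413214  289.66154802 225.5007824 ] [-0.24  0.62 -0.48  1.57  0.32  1.03 -0.49] 51.52091664889868
[ 260   91   14  125 1616] ((561.9180908203125, 305.2499694824219), (15.740015029907227, 154.8801727294922), 18.811012268066406) 18.987576602220003
[ 159   98   19   83 1189] ((439.20733642578125, 286.03564453125), (16.77039909362793, 99.74473571777344), 10.325640678405762) 19.00008830682208
[ 367  241   57   39 1117] ((779.9840698242188, 214.85108947753906), (56.62430953979492, 59.796634674072266), 73.186767578125) 18.756673468271572
[  0 250 114  20 402] ((328.7980041503906, 81.72496032714844), (156.66407775878906, 29.699586868286133), 14.342405319213867) 19.59525355637078
```

View pics/e.png

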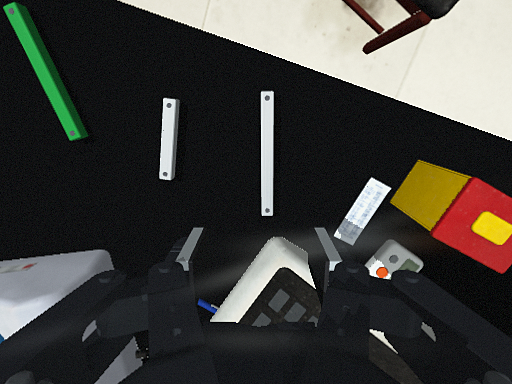

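This view confirms it: the long bar (155 mm) is at (267,153), the short one (100 mm) at (169,139) and the green look-alike at (45,70). I'll pick up the long bar.

Run:
```python
from h import *
s=read_state();r=rot(s)
plan([561.9,305.2,30],down(18.8,r),7,hand=-0.2)
```

```text
q [-0.24  0.62 -0.48  1.57  0.32  1.03 -0.49] total turn [-0.8 -0.   0.1] per row mm 28.0
[[[-0.11, -0.0, 0.02], [27.9, 1.5, -1.8], -0.2], [[-0.11, -0.0, 0.02], [27.9, 1.5, -1.8], -0.2], [[-0.11, -0.0, 0.02], [27.9, 1.5, -1.8], -0.2], [[-0.11, -0.0, 0.02], [27.9, 1.5, -1.8], -0.2], [[-0.11, -0.0, 0.02], [27.9, 1.5, -1.8], -0.2], [[-0.11, -0.0, 0.02], [27.9, 1.5, -1.8], -0.2], [[-0.11, -0.0, 0.02], [27.9, 1.5, -1.8], -0.2]]
```

Request:
jog_arm --series '[[[-0.8,0,0],[30,5,-6.5],-0.2],[[0,0,0],[45,5.5,-6],-0.2],[[0,0,0],[45,0,0],-0.2],[[0,0,0],[30,0,0],-0.2],[[0,0,0],[0,0,0],-0.2]]'

```text
clock: 3.7
eef_pos: [561.5, 300.8, 74.4]
tool_rot: [-1.141, 1.565, -2.387]
force: [0.1, -0.4, -0.5]
width: 51.5
```

Run:
```python
from h import *
s=read_state();r=rot(s); print(s['eef_pos'])
plan([561.9,305.2,30],down(18.8,r),1,hand=-0.2)
```

```text
[561.458987   300.80082734  74.41922213]
q [-0.3   0.81 -0.4   1.66  0.43  0.76 -0.58] total turn [-0.2  0.1  0.3] per row mm 44.6
[[[-0.19, 0.14, 0.31], [44.4, 2.1, -4.1], -0.2]]
```

Request:
jog_arm --series '[[[-0.2,0.1,0.3],[24,2,-4],-0.2],[[0,0,0],[20,0,0],-0.2],[[0,0,0],[0,0,0],1],[[0,0,0],[0,0,0],1],[[0,0,0],[0,0,0],1],[[0,0,0],[0,0,0],1]]'

```text
clock: 4.45
eef_pos: [563.8, 308.5, 33.3]
tool_rot: [1.864, 1.564, 0.623]
force: [0.2, 0.1, -0.6]
width: -0.1
```

Run:
```python
from h import *
s=read_state();r=rot(s); print(s['eef_pos'],s['width'],s['force'])
a=np.radians(10.05)
print(np.degrees((r.inv()*down(-79.95)).as_rotvec()),np.degrees((r.inv()*down(100.05)).as_rotvec()))
plan([562.5,-176.7,200],down(100.05,r),14,p0=s['eef_pos']+[0,0,150],hand=1)
```

```text
[563.84032659 308.53409994  33.32960623] -0.0728189486399825 [ 0.18035696  0.11593219 -0.58200427]
[98.85429429 -0.39415187 -0.17365033] [-81.14498718   0.16646693  -0.37784697]
q [-0.32  0.87 -0.37  1.67  0.46  0.68 -0.61] total turn [-81.1   0.2  -0.4] per row mm 34.7
[[[-5.8, 0.01, -0.03], [-1.3, -11.3, 32.8], 1], [[-5.8, 0.01, -0.03], [-1.3, -14.6, 31.4], 1], [[-5.8, 0.01, -0.03], [-1.3, -17.7, 29.8], 1], [[-5.8, 0.01, -0.03], [-1.3, -20.6, 27.9], 1], [[-5.8, 0.01, -0.03], [-1.3, -23.3, 25.7], 1], [[-5.8, 0.01, -0.03], [-1.3, -25.8, 23.2], 1], [[-5.8, 0.01, -0.03], [-1.3, -28.0, 20.5], 1], [[-5.8, 0.01, -0.03], [-1.3, -29.9, 17.5], 1]]
[[[-5.8, 0.01, -0.03], [-1.3, -31.5, 14.4], 1], [[-5.8, 0.01, -0.03], [-1.3, -32.8, 11.2], 1], [[-5.8, 0.01, -0.03], [-1.3, -33.8, 7.8], 1], [[-5.8, 0.01, -0.03], [-1.2, -34.4, 4.3], 1], [[-5.8, 0.01, -0.03], [-1.2, -34.6, 0.8], 1], [[-5.8, 0.01, -0.03], [-1.2, -34.6, -2.7], 1]]
```

The gripper closed on nothing (width 0), so I'll look before doing anything else.

Run:
```python
from h import *
w=grab('wrist'); C=cloud(w); np.savez('w3.npz',img=w['img'],cl=C)
s=read_state();r=rot(s);print(s['eef_pos'],s['width'],r.as_matrix().round(3), np.array(w['cam_to_world'])[:3,3]-s['eef_pos'])
save('f.png',w['img'])
t=grab('top'); TC=cloud(t); z=TC[...,2]
```

```text
[563.73860629 308.46597202  33.17531912] -0.11985197290664137 [[ 0.005  0.946  0.324]
 [ 0.004  0.324 -0.946]
 [-1.     0.006 -0.002]] [-22.53037549  64.26004916 157.30638373]
```

View pics/f.png

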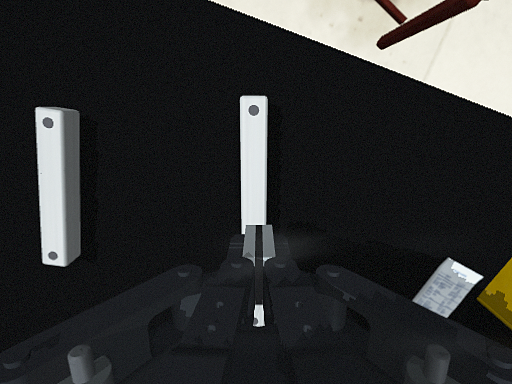

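Run:
```python
from h import *
C=np.load('w3.npz')['cl']
for v in range(180,250,6): print(v,[C[v,u].round(0).tolist() for u in (246,258,268)])
print('table',np.nanmedian(C[150:200,120:200,2]))
print(read_state()['qpos'],read_state()['tau'].round(1))
```

```text
180 [[548.0, 332.0, 20.0], [555.0, 334.0, 20.0], [563.0, 332.0, 0.0]]
186 [[550.0, 328.0, 19.0], [557.0, 330.0, 19.0], [564.0, 328.0, 0.0]]
192 [[551.0, 325.0, 20.0], [558.0, 327.0, 19.0], [566.0, 324.0, 1.0]]
198 [[552.0, 321.0, 19.0], [559.0, 323.0, 19.0], [567.0, 320.0, 1.0]]
204 [[553.0, 317.0, 20.0], [560.0, 320.0, 19.0], [569.0, 316.0, -0.0]]
210 [[554.0, 313.0, 19.0], [561.0, 316.0, 20.0], [570.0, 312.0, 0.0]]
216 [[556.0, 310.0, 19.0], [563.0, 312.0, 19.0], [571.0, 308.0, 1.0]]
222 [[557.0, 306.0, 19.0], [564.0, 308.0, 18.0], [573.0, 304.0, 1.0]]
228 [[555.0, 317.0, 56.0], [560.0, 320.0, 57.0], [565.0, 321.0, 56.0]]
234 [[555.0, 318.0, 63.0], [560.0, 319.0, 62.0], [564.0, 321.0, 64.0]]
240 [[555.0, 317.0, 69.0], [560.0, 320.0, 70.0], [564.0, 321.0, 70.0]]
246 [[555.0, 318.0, 75.0], [560.0, 319.0, 75.0], [564.0, 320.0, 75.0]]
table 1.1496860535739302
[-0.32454834  0.87116998 -0.37359251  1.67098309  0.45889408  0.68114653
 -0.60657539] [  0.  -60.5  -5.6 -13.2   0.   -0.    0. ]
```

Run:
```python
from h import *
for n,pts,e in [('w1',[(163,240),(365,240)],342.8),('w2',[(198,232),(323,232)],225.5),('w3',[(258,230)],33.2)]:
    C=np.load(n+'.npz')['cl']
    for u,v in pts:
        b=C[v-4:v+14,u-10:u+11].reshape(-1,3); b=b[b[:,2]>e-60]; b=b[b[:,2]<e+200]
        print(n,u,np.nanpercentile(b,[2,10,50],axis=0).round(1).tolist(), 'tipz-eef',np.nanmin(b[:,2])-e)
w=get_image('scene'); C=cloud(w); 
p=C.reshape(-1,3); k=(np.hypot(p[:,0]-563,p[:,1]-308)<60)&(p[:,2]>21); 
q=p[k]; print(k.sum(), np.percentile(q[:,2],[0,1,3,10]),q[np.argsort(q[:,2])[:8]].round(0))
save('g.png',cv2.resize(w['img'][200:330,60:260],None,fx=4,fy=4,interpolation=cv2.INTER_CUBIC))
```

```text
w1 163 [[394.6, -222.7, 369.3], [396.0, -220.3, 371.2], [398.3, -215.8, 376.9]] tipz-eef 24.858825586438968
w1 365 [[468.8, -266.2, 373.1], [470.1, -265.7, 375.1], [473.0, -264.1, 381.8]] tipz-eef 29.26912117470806
w2 198 [[521.9, 287.7, 244.6], [522.9, 290.8, 248.0], [526.4, 294.0, 256.1]] tipz-eef 17.08803636887859
w2 323 [[576.6, 307.8, 248.3], [577.0, 310.2, 250.2], [579.5, 312.0, 257.7]] tipz-eef 21.665370926433837
w3 258 [[555.6, 317.7, 53.4], [556.4, 318.0, 55.5], [560.0, 319.4, 64.0]] tipz-eef 19.423397668972527
4015 [ 21.30885556  65.17550471  92.92303891 132.35982239] [[563. 310.  21.]
 [561. 319.  48.]
 [556. 311.  49.]
 [555. 317.  50.]
 [565. 319.  50.]
 [556. 319.  51.]
 [557. 310.  51.]
 [556. 315.  52.]]
```

View pics/g.png

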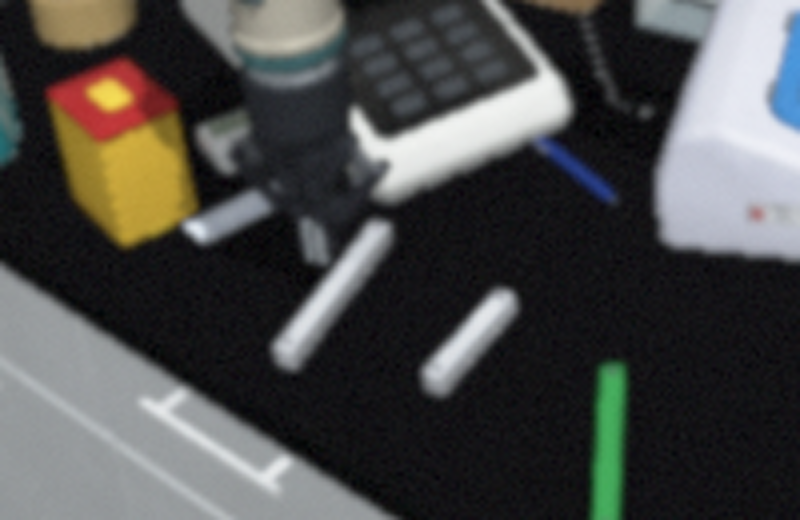

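Both cameras put the shut fingertips at z≈50 while the reported TCP is at z=33, so the tips sit about 17 mm above the reported TCP instead of 25 mm below it. The horizontal position agrees. I'll use this seen offset of about 42 mm, reopen and go lower.

Request:
jog_arm --series '[[[0,0,0],[0,0,0],-0.2],[[0,0,0],[0,0,0],-0.2],[[0,0,0],[0,-2,3],-0.2],[[0,0,0],[25,0,0],-0.2],[[0,0,0],[17,0,0],-0.2],[[0,0,0],[0,0,0],-0.2]]'

```text
clock: 5.35
eef_pos: [561.5, 304.1, -11.0]
tool_rot: [1.98, 1.569, 0.739]
force: [-0.1, 0.2, 0.0]
width: 51.2
```

Request:
jog_arm --series '[[[0,0,0],[0,0,0],1],[[0,0,0],[0,0,0],1],[[0,0,0],[0,0,0],1],[[0,0,0],[0,0,0],1],[[0,0,0],[0,0,0],1]]'

```text
clock: 5.98
eef_pos: [563.2, 305.3, -8.4]
tool_rot: [1.859, 1.564, 0.618]
force: [-1.0, -1.0, 6.3]
width: 14.1
```

Request:
jog_arm --series '[[[0,0,0],[-10,0,0],1],[[0,0,0],[-40,0,0],1],[[0,0,0],[-50,0,0],1],[[0,0,0],[-50,0,0],1],[[0,0,0],[-20,0,0],1],[[0,0,0],[0,0,0],1]]'

```text
clock: 6.72
eef_pos: [562.9, 304.9, 162.5]
tool_rot: [1.821, 1.562, 0.58]
force: [0.1, 0.4, -2.5]
width: 13.9
```

Run:
```python
from h import *
w=grab('wrist'); C=cloud(w); s=read_state();r=rot(s);print(s['eef_pos'],s['width'],s['force'],s['qpos'].round(2))
# bar in hand: points in tool frame
T=r.inv().apply(C.reshape(-1,3)-s['eef_pos']).reshape(C.shape)
m=(T[...,0]>-40)&(T[...,0]<25)&(abs(T[...,1])<14)&(abs(T[...,2])<100)
for a in range(-95,96,10):
    k=m&(abs(T[...,2]-a)<5)
    if k.sum()>5: print(a,k.sum(),np.percentile(T[k],[5,50,95],axis=0).round(1)[:,:2].tolist(), T[k][:,2].min().round(1))
plan([562.5,-176.7,230],down(100.05,r),14,hand=1)
save('h.png',w['img'])
```

```text
[561.96414019 304.09221866 160.79441169] 14.024341758720873 [-1.25865998  0.64592112 -2.86072665] [-0.27  0.71 -0.46  1.61  0.37  0.91 -0.53]
-75 744 [[-30.2, -5.6], [-29.0, 1.4], [-27.5, 8.4]] -78.0
-65 880 [[-30.2, -5.7], [-29.0, 1.4], [-27.8, 8.5]] -69.9
-55 830 [[-30.1, -5.8], [-29.0, 1.2], [-27.8, 8.6]] -60.0
-45 802 [[-30.1, -5.9], [-29.0, 1.4], [-27.7, 8.7]] -50.0
-35 726 [[-30.1, -5.7], [-29.1, 1.4], [-27.9, 8.4]] -40.0
-25 689 [[-30.0, -5.8], [-29.1, 1.2], [-27.8, 8.6]] -30.0
-15 1077 [[-38.2, -10.8], [-29.2, 1.2], [-23.8, 12.6]] -20.0
-5 638 [[-35.8, -5.8], [-29.2, 1.2], [-28.2, 8.4]] -10.0
5 590 [[-38.0, -5.7], [-29.2, 1.2], [-28.2, 8.5]] 0.0
15 535 [[-30.0, -5.4], [-29.1, 1.7], [-28.1, 8.2]] 10.0
25 518 [[-30.1, -6.0], [-29.0, 1.2], [-27.8, 8.3]] 20.0
35 491 [[-30.0, -5.6], [-29.1, 1.2], [-28.0, 8.4]] 30.0
45 47 [[-29.9, -5.1], [-28.7, 1.7], [-28.0, 8.0]] 40.0
q [-0.27  0.71 -0.46  1.61  0.37  0.91 -0.53] total turn [-81.2   0.2  -0.3] per row mm 34.7
[[[-5.8, 0.01, -0.02], [-5.1, -11.1, 32.5], 1], [[-5.8, 0.01, -0.02], [-5.1, -14.3, 31.2], 1], [[-5.8, 0.01, -0.02], [-5.1, -17.4, 29.6], 1], [[-5.8, 0.01, -0.02], [-5.1, -20.3, 27.7], 1], [[-5.8, 0.01, -0.02], [-5.0, -23.0, 25.5], 1], [[-5.8, 0.01, -0.02], [-5.0, -25.4, 23.1], 1], [[-5.8, 0.01, -0.02], [-5.0, -27.6, 20.4], 1], [[-5.8, 0.01, -0.02], [-5.0, -29.5, 17.5], 1]]
[[[-5.8, 0.01, -0.02], [-5.0, -31.2, 14.4], 1], [[-5.8, 0.01, -0.02], [-5.0, -32.5, 11.2], 1], [[-5.8, 0.01, -0.02], [-5.0, -33.4, 7.8], 1], [[-5.8, 0.01, -0.02], [-5.0, -34.0, 4.4], 1], [[-5.8, 0.01, -0.02], [-5.0, -34.3, 1.0], 1], [[-5.8, 0.01, -0.02], [-5.0, -34.2, -2.5], 1]]
```

View pics/h.png

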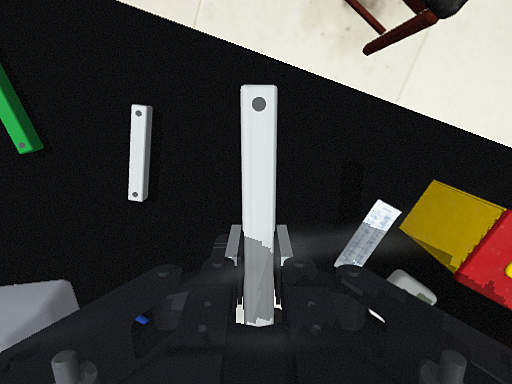

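The long bar is in the hand: level, with its free end 78 mm out, so it is gripped at its middle. I'll carry it over the feeder, turning it +99° about the tool axis because that needs less travel of the last joint.

Run:
```python
from h import *
s=read_state();r=rot(s)
plan([562,-176,200],down(-79.95),14,p0=s['eef_pos']+np.array([0,0,0]),hand=1)
```

```text
q [-0.27  0.71 -0.46  1.61  0.37  0.91 -0.53] total turn [98.8 -0.3 -0.2] per row mm 34.4
[[[7.06, -0.02, -0.01], [-2.9, -11.1, 32.4], 1], [[7.06, -0.02, -0.01], [-2.9, -7.0, 33.6], 1], [[7.06, -0.02, -0.01], [-2.9, -2.8, 34.2], 1], [[7.06, -0.02, -0.01], [-2.9, 1.4, 34.3], 1], [[7.06, -0.02, -0.01], [-2.9, 5.6, 33.8], 1], [[7.06, -0.02, -0.01], [-2.8, 9.7, 32.9], 1], [[7.06, -0.02, -0.01], [-2.8, 13.7, 31.4], 1], [[7.06, -0.02, -0.01], [-2.8, 17.4, 29.5], 1]]
[[[7.06, -0.02, -0.01], [-2.8, 20.9, 27.2], 1], [[7.06, -0.02, -0.01], [-2.8, 24.1, 24.4], 1], [[7.06, -0.02, -0.01], [-2.8, 26.9, 21.2], 1], [[7.06, -0.02, -0.01], [-2.8, 29.3, 17.8], 1], [[7.06, -0.02, -0.01], [-2.8, 31.3, 14.0], 1], [[7.06, -0.02, -0.01], [-2.8, 32.8, 10.1], 1]]
```

Request:
jog_arm --series '[[[7.06,0,0],[-6,-11,32.4],1],[[7.06,0,0],[-6,-7,33.6],1],[[7.06,0,0],[-6,-3,34.2],1],[[7.06,0,0],[-6,1.5,34.3],1],[[7.06,0,0],[-6,5.5,33.8],1],[[7.06,0,0],[-5,9.7,33],1],[[7.06,0,0],[-5,13.7,31.4],1],[[7.06,0,0],[0,17.4,29.5],1]]'

```text
clock: 7.78
eef_pos: [561.0, 28.6, 198.2]
tool_rot: [-3.025, 1.567, 1.027]
force: [-0.0, -0.1, -1.8]
width: 14.3
```

Request:
jog_arm --series '[[[7.06,0,0],[0,21,27.2],1],[[7.06,0,0],[0,24,24.4],1],[[7.06,0,0],[0,27,21.2],1],[[7.06,0,0],[0,29.3,17.8],1],[[7.06,0,0],[0,31.3,14],1],[[7.06,0,0],[0,32.8,10],1],[[0,0,0],[0,0,0],1],[[0,0,0],[0,0,0],1]]'

```text
clock: 8.78
eef_pos: [561.4, -174.7, 197.5]
tool_rot: [-2.075, 1.566, 1.243]
force: [-0.1, -0.2, -1.4]
width: 14.6
```

Run:
```python
from h import *
w=grab('wrist'); C=cloud(w); np.savez('w4.npz',img=w['img'],cl=C)
s=read_state();r=rot(s);print(s['eef_pos'],s['width'],s['qpos'].round(2)); print(r.as_matrix().round(3))
save('i.png',w['img'])
z=C[...,2]
for lo,hi in [(50,58),(36,44)]:
    m=(z>lo)&(z<hi)&(abs(C[...,0]-560)<100)&(abs(C[...,1]+200)<90); n,L,S,_=cv2.connectedComponentsWithStats(m.astype(np.uint8),connectivity=8)
    for i in range(1,n):
        if S[i,4]>30: print(lo,S[i],cv2.minAreaRect(C[L==i][:,:2].astype(np.float32)))
e=s['eef_pos'][2]
m=(abs(z-(e+29))<4)&(np.hypot(C[...,0]-s['eef_pos'][0],C[...,1]-s['eef_pos'][1])<100)
n,L,S,_=cv2.connectedComponentsWithStats(m.astype(np.uint8)); 
for i in range(1,n):
    if S[i,4]>300: print('bar',S[i],cv2.minAreaRect(C[L==i][:,:2].astype(np.float32)),np.median(z[L==i]))
```

```text
[ 561.69133892 -174.18853626  197.84356192] 14.367854048357032 [ 0.27  0.56 -0.01  1.72  0.    0.86 -1.14]
[[ 0.002  0.177 -0.984]
 [ 0.005 -0.984 -0.177]
 [-1.    -0.004 -0.003]]
50 [278 109  83  11 884] ((632.4164428710938, -220.29078674316406), (9.624530792236328, 79.64371490478516), 10.192112922668457)
50 [340 131  11  84 356] ((577.9973754882812, -261.7352294921875), (88.92454528808594, 4.036888599395752), 10.187873840332031)
50 [276 223  72  11 611] ((512.5490112304688, -241.15174865722656), (10.706954956054688, 77.96070861816406), 9.654167175292969)
50 [190 229  12  26  80] ((473.41949462890625, -117.54289245605469), (30.79033851623535, 1.4939079284667969), 29.98038673400879)
50 [304 244  49   4 167] ((495.6620178222656, -263.448486328125), (1.5479707717895508, 53.18146514892578), 10.103354454040527)
36 [ 276  120  102  103 1133] ((573.2958984375, -243.10130310058594), (73.41222381591797, 131.112548828125), 86.48876953125)
36 [193 224  12  26  65] ((473.942138671875, -117.8519515991211), (31.28542137145996, 0.7854781150817871), 29.802967071533203)
36 [302 234  18   9  57] ((493.4222717285156, -247.22889709472656), (7.00274658203125, 19.683155059814453), 31.50115966796875)
bar [ 214   85   75  242 8277] ((578.2392578125, -168.7150115966797), (120.0785140991211, 33.60071563720703), 3.5277888774871826) 224.98399001595632
```

View pics/i.png

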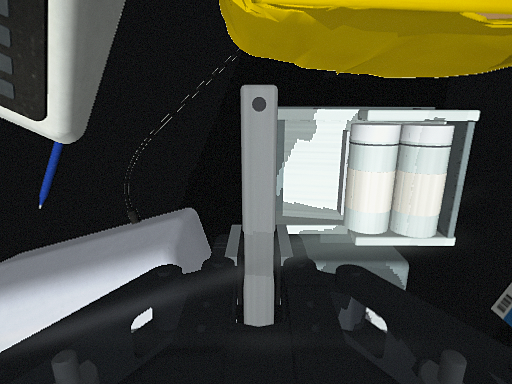

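The bar is above the seat: plates' low edges are at rows 113 and 228 to the right of the bar, and both cans are in place. The correction is about +2 mm in tool y and -0.8 mm in tool z. I'll lower to just above the notches and measure the bar against the notch edges there.

Request:
jog_arm --series '[[[0,0,0],[30,2,-0.8],1],[[0,0,0],[45,0,0],1],[[0,0,0],[45,0,0],1],[[0,0,0],[20,0,0],1],[[0,0,0],[0,0,0],1],[[0,0,0],[0,0,0],1]]'

```text
clock: 9.57
eef_pos: [564.9, -176.6, 59.8]
tool_rot: [-2.806, 1.564, 0.512]
force: [0.3, -0.2, -1.9]
width: 13.9
```

```bash
cat > chk.py <<'E'
from h import *
import sys
w=grab('wrist'); C=cloud(w); s=read_state();r=rot(s);print(s['eef_pos'],s['width'],s['force'],np.degrees((r.inv()*down(-79.95)).as_rotvec()).round(2))
e=s['eef_pos']; a=np.radians(10.05); fx=np.array([np.cos(a),np.sin(a)]);fy=np.array([-np.sin(a),np.cos(a)])
X=(C[...,:2]-e[:2])@fx; Y=(C[...,:2]-e[:2])@fy; z=C[...,2]
def rep(n,m):
    k,L,S,_=cv2.connectedComponentsWithStats(m.astype(np.uint8),connectivity=8)
    for i in range(1,k):
        if S[i,4]>25:
            q=L==i; print(n,S[i,4],'X',np.percentile(X[q],[1,99]).round(1),'Y',np.percentile(Y[q],[1,99]).round(1),'z',np.median(z[q]).round(1))
near=(abs(X)<90)&(Y>-110)&(Y<40)
rep('plate',near&(z>50)&(z<58)&(abs(abs(X)-61)<9))
zb=e[2]+29
rep('bar',near&(abs(z-zb)<4)&(abs(Y)<12))
rep('floor',near&(z>36)&(z<45)&(abs(abs(X)-61)<7))
save(sys.argv[1],w['img'])
E
python3 chk.py j.png
```

```text
[ 565.10381271 -176.938194     60.23304272] 14.444228246660881 [-0.54021705  1.57430217 -2.53347478] [ 0.07 -0.41  0.1 ]
plate 302 X [53.8 63.4] Y [11.2 20.1] z 54.8
plate 2951 X [54.  63.7] Y [-93.  -11.4] z 55.1
plate 121 X [-66.6 -57.8] Y [11.2 15.6] z 54.5
plate 79 X [-66.5 -57.7] Y [-13.7 -10.9] z 55.0
plate 185 X [-68.8 -57.8] Y [-81.2 -68.3] z 55.2
bar 8144 X [-40.3  75.9] Y [-6.9  8.9] z 87.4
floor 124 X [54.3 63.8] Y [-54.5  -9.5] z 40.6
floor 29 X [-67.5 -57.7] Y [-10.5  -9.7] z 41.0
```

View pics/j.png

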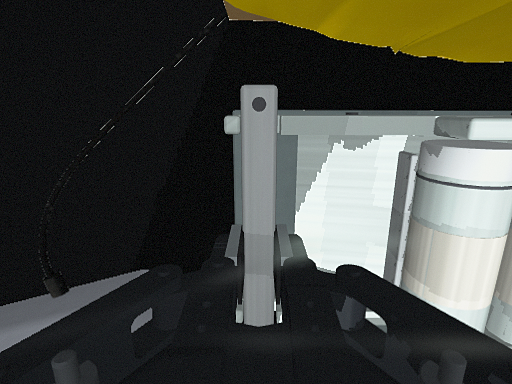

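Seen from near, the notch edges are at Y=+11.2/-11.1 and the bar at -6.9..+8.9, so it needs 1 mm more in tool y. Then I'll lower it.

Request:
jog_arm --series '[[[0,0,0],[0,1,0],1],[[0,-0.4,0],[10,0,0],1],[[0,0,0],[10,0,0],1],[[0,0,0],[6,0,0],1],[[0,0,0],[3,0,0],1],[[0,0,0],[0,0,0],1]]'

```text
clock: 10.38
eef_pos: [563.5, -177.9, 31.6]
tool_rot: [-0.808, 1.567, 2.509]
force: [-4.4, 1.7, 14.4]
width: 13.6
```

```bash
python3 chk.py k.png
```

```text
[ 563.56871683 -177.90188752   31.5541099 ] 14.507851940018762 [-4.94380619  1.36932369 15.25216829] [0.01 0.16 0.17]
plate 439 X [55.6 65.2] Y [11.9 20.4] z 54.8
plate 4356 X [55.8 65.4] Y [-92.2 -10.6] z 55.1
plate 112 X [52.1 52.4] Y [-109.6  -87.7] z 54.2
bar 8154 X [-40.   76.3] Y [-7.3  8.5] z 59.1
floor 123 X [55.9 65.4] Y [ 9.7 13.3] z 41.3
floor 116 X [55.8 65.5] Y [-17.7  -8.3] z 41.4
floor 186 X [65.4 65.6] Y [-108.2  -19.9] z 41.9
floor 36 X [-57.5 -55.6] Y [ 9.9 14.4] z 38.1
floor 35 X [-57.2 -56. ] Y [-13.2  -8.7] z 37.8
floor 119 X [-57.7 -55.7] Y [-75.4 -66.2] z 39.5
```

The bar is down in the notches (top at 59, plates at 55, contact force 15 N) and centred to within about 0.5 mm. I'll release it and rise.

Request:
jog_arm --series '[[[0,0,0],[-1,0,0],0.3],[[0,0,0],[0,0,0],0.3],[[0,0,0],[0,0,0],0.3],[[0,0,0],[-15,0,0],0.3],[[0,0,0],[-30,0,0],0.2],[[0,0,0],[-45,0,0],0],[[0,0,0],[-50,0,0],0],[[0,0,0],[-10,0,0],0]]'

```text
clock: 11.42
eef_pos: [567.0, -179.2, 185.6]
tool_rot: [2.963, 1.566, -0.003]
force: [0.1, 0.2, -0.1]
width: 42.6
```

Run:
```python
from h import *
from fit import circ
w=grab('wrist'); C=cloud(w); s=read_state();r=rot(s); z=C[...,2]; print(s['eef_pos'],s['width'])
m=(abs(z-59)<2.5)&(np.hypot(C[...,0]-562,C[...,1]+176)<95); 
n,L,S,_=cv2.connectedComponentsWithStats(m.astype(np.uint8))
for i in range(1,n):
    if S[i,4]>200: print('bar',S[i],cv2.minAreaRect(C[L==i][:,:2].astype(np.float32)),np.percentile(z[L==i],[5,50,95]))
k=(z>138)&(z<155)&(np.hypot(C[...,0]-397,C[...,1]+297)<40); print('knob',k.sum(), C[k].mean(0) if k.sum() else '')
# where to go: above knob; knob at 397.2,-297.6 ; jaws along feeder y
plan([396.5,-296.7,190],down(-79.95),8,hand=0)
save('l.png',w['img'])
```

```text
[ 566.40636652 -179.02572919  184.99735261] 42.87320947312957
bar [ 248  102   17  152 2419] ((562.76220703125, -176.8833465576172), (154.21115112304688, 15.694846153259277), 10.366654396057129) [57.82207214 59.10219621 60.22770663]
knob 0 
q [ 0.27  0.58 -0.01  1.72  0.01  0.84 -1.14] total turn [ 0.  -0.2 -0. ] per row mm 25.8
[[[0.0, -0.03, -0.0], [-0.7, 10.8, 23.5], 0], [[0.0, -0.03, -0.0], [-0.7, 10.8, 23.5], 0], [[0.0, -0.03, -0.0], [-0.7, 10.8, 23.5], 0], [[0.0, -0.03, -0.0], [-0.7, 10.8, 23.5], 0], [[0.0, -0.03, -0.0], [-0.7, 10.8, 23.5], 0], [[0.0, -0.03, -0.0], [-0.7, 10.8, 23.5], 0], [[0.0, -0.03, -0.0], [-0.6, 10.8, 23.5], 0], [[0.0, -0.03, -0.0], [-0.6, 10.8, 23.5], 0]]
```

View pics/l.png

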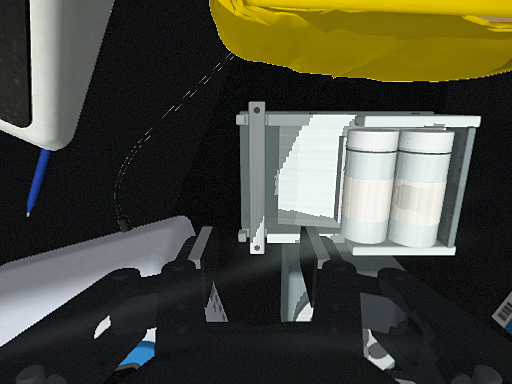

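The bar lies across both notches, let go, at (258,175) in the picture; fitted centre (562.8,-176.9), angle 10.4°, top level at 59. Both cans are still up-channel at (370,185) and (420,185). Now for the crank knob.

Request:
jog_arm --series '[[[0,0,0],[0,11,24],0],[[0,0,0],[0,11,24],0],[[0,0,0],[0,11,24],0],[[0,0,0],[0,11,24],0],[[0,0,0],[0,11,24],0],[[0,0,0],[0,11,24],0],[[0,0,0],[10,11,23],0],[[0,0,0],[10,11,23],0]]'

```text
clock: 12.48
eef_pos: [391.4, -298.2, 160.2]
tool_rot: [-0.85, 1.566, 2.468]
force: [0.6, -0.6, 0.1]
width: 42.5
```

```bash
cat > kn.py <<'E'
from h import *
from fit import circ
a=np.radians(10.05); fx=np.array([np.cos(a),np.sin(a)]);fy=np.array([-np.sin(a),np.cos(a)])
w=grab('wrist'); C=cloud(w); s=read_state();r=rot(s); z=C[...,2]; print(s['eef_pos'],s['width'],s['force'].round(1),'turn err',np.degrees((r.inv()*down(-79.95)).as_rotvec()).round(2))
T=r.inv().apply(C.reshape(-1,3)-s['eef_pos']).reshape(C.shape)
k=(abs(z-147)<4)&(np.hypot(T[...,1],T[...,2])<60)
n,L,S,_=cv2.connectedComponentsWithStats(k.astype(np.uint8))
for i in range(1,n):
    if S[i,4]>30: print('knob?',S[i],'tool y,z',np.percentile(T[L==i],[1,99],axis=0).round(1)[:,1:].tolist())
W=(abs(z-106)<3)&(np.hypot(C[...,0]-441,C[...,1]+289)<70); c=cv2.findContours(W.astype(np.uint8),0,1)[0]; c=max(c,key=cv2.contourArea)[:,0]
q=C[c[:,1],c[:,0]][:,:2]; print('wheel X,Y rel eef',np.percentile((q-s['eef_pos'][:2])@fx,[0,100]).round(1),np.percentile((q-s['eef_pos'][:2])@fy,[0,100]).round(1))
save('m.png',w['img'])
E
python3 kn.py
```

```text
[ 386.95702737 -300.10060546  159.00858425] 42.6313425054659 [-3.6 -1.6 -0.6] turn err [-0.23  0.47  0.28]
knob? [243 193  36  35 974] tool y,z [[-10.8, -21.5], [9.7, -1.5]]
wheel X,Y rel eef [  1.  110.3] [-55.1  56.3]
```

Request:
jog_arm --series '[[[0,0,0],[0,-1,-6],0],[[0,0,0],[0,0,-5.5],0],[[0,0,0],[20,0,0],0],[[0,0,0],[25,0,0],0],[[0,0,0],[12,0,0],0],[[0,0,0],[0,0,0],0]]'

```text
clock: 13.28
eef_pos: [404.2, -294.4, 103.7]
tool_rot: [-0.924, 1.566, 2.395]
force: [0.2, -0.1, 0.2]
width: 42.7
```

```bash
python3 kn.py
```

```text
[ 404.48749631 -294.81936379  104.27421608] 42.84085715925693 [-0.4 -0.4  0.9] turn err [0.07 0.1  0.15]
knob? [175 242  37  52 388] tool y,z [[-35.9, -11.6], [-22.2, 10.4]]
knob? [306 242  37  56 391] tool y,z [[20.1, -11.6], [33.6, 10.3]]
knob? [ 240  258   50   47 1792] tool y,z [[-8.9, -3.5], [12.0, 15.5]]
wheel X,Y rel eef [-17.4  92.4] [-57.3  54.1]
```

Request:
jog_arm --series '[[[0,0,0],[1.5,0.5,6],0],[[0,0,0],[0,0,0],0],[[0,0,0],[0,0,0],1],[[0,0,0],[0,0,0],1],[[0,0,0],[0,0,0],1],[[0,0,0],[0,0,0],1]]'

```text
clock: 14.08
eef_pos: [398.3, -297.2, 103.3]
tool_rot: [-0.845, 1.569, 2.472]
force: [-0.6, -0.0, 5.8]
width: 21.3
```

```bash
cat > circ_plan.py <<'E'
from h import *
import sys
a=np.radians(10.05); fx=np.array([np.cos(a),np.sin(a)]);fy=np.array([-np.sin(a),np.cos(a)])
hub=np.array([441.4,-289.0])
s=read_state();r=rot(s); d=s['eef_pos'][:2]-hub; X,Y=d@fx,d@fy
print(s['eef_pos'],s['width'],s['force'].round(1),'R',np.hypot(X,Y),'theta',np.degrees(np.arctan2(-Y,-X)))
th0=float(sys.argv[1]); st=float(sys.argv[2]); n=int(sys.argv[3])
th=np.radians(th0+st*np.arange(n+1)); P=44*np.c_[-np.cos(th),-np.sin(th)]; D=np.diff(P,axis=0)
# fx=-tool z, fy=-tool y
rows=[[[0,0,0],[0,float(round(-y,1)),float(round(-x,1))],1] for x,y in D]
for i in range(0,n,8): print(rows[i:i+8])
E
python3 circ_plan.py 0 10 36; python3 kn.py|grep wheel
```

```text
[ 398.30395189 -297.19763625  103.33785266] 21.316005047118345 [-0.6 -0.   5.8] R 43.86878847680542 theta 0.7200118424829945
[[[0, 0, 0], [0, 7.6, -0.7], 1], [[0, 0, 0], [0, 7.4, -2.0], 1], [[0, 0, 0], [0, 7.0, -3.2], 1], [[0, 0, 0], [0, 6.3, -4.4], 1], [[0, 0, 0], [0, 5.4, -5.4], 1], [[0, 0, 0], [0, 4.4, -6.3], 1], [[0, 0, 0], [0, 3.2, -7.0], 1], [[0, 0, 0], [0, 2.0, -7.4], 1]]
[[[0, 0, 0], [0, 0.7, -7.6], 1], [[0, 0, 0], [0, -0.7, -7.6], 1], [[0, 0, 0], [0, -2.0, -7.4], 1], [[0, 0, 0], [0, -3.2, -7.0], 1], [[0, 0, 0], [0, -4.4, -6.3], 1], [[0, 0, 0], [0, -5.4, -5.4], 1], [[0, 0, 0], [0, -6.3, -4.4], 1], [[0, 0, 0], [0, -7.0, -3.2], 1]]
[[[0, 0, 0], [0, -7.4, -2.0], 1], [[0, 0, 0], [0, -7.6, -0.7], 1], [[0, 0, 0], [0, -7.6, 0.7], 1], [[0, 0, 0], [0, -7.4, 2.0], 1], [[0, 0, 0], [0, -7.0, 3.2], 1], [[0, 0, 0], [0, -6.3, 4.4], 1], [[0, 0, 0], [0, -5.4, 5.4], 1], [[0, 0, 0], [0, -4.4, 6.3], 1]]
[[[0, 0, 0], [0, -3.2, 7.0], 1], [[0, 0, 0], [0, -2.0, 7.4], 1], [[0, 0, 0], [0, -0.7, 7.6], 1], [[0, 0, 0], [0, 0.7, 7.6], 1], [[0, 0, 0], [0, 2.0, 7.4], 1], [[0, 0, 0], [0, 3.2, 7.0], 1], [[0, 0, 0], [0, 4.4, 6.3], 1], [[0, 0, 0], [0, 5.4, 5.4], 1]]
[[[0, 0, 0], [0, 6.3, 4.4], 1], [[0, 0, 0], [0, 7.0, 3.2], 1], [[0, 0, 0], [0, 7.4, 2.0], 1], [[0, 0, 0], [0, 7.6, 0.7], 1]]
wheel X,Y rel eef [-4.6 98.8] [-56.3  55.5]
```

The knob is gripped, with radius 43.9 from the hub estimate, so I'll start turning.

Request:
jog_arm --series '[[[0,0,0],[0,7.6,-0.7],1],[[0,0,0],[0,7.4,-2.0],1],[[0,0,0],[0,7.0,-3.2],1],[[0,0,0],[0,6.3,-4.4],1],[[0,0,0],[0,5.4,-5.4],1],[[0,0,0],[0,4.4,-6.3],1],[[0,0,0],[0,3.2,-7.0],1],[[0,0,0],[0,2.0,-7.4],1]]'

```text
clock: 15.12
eef_pos: [441.2, -334.6, 103.4]
tool_rot: [-0.204, 1.569, 3.112]
force: [-1.4, -1.8, 7.0]
width: 20.9
```

```bash
python3 circ_plan.py 0 10 1|head -1
```

```text
[ 441.17636473 -334.59090647  103.36959531] 20.94819585978334 [-1.4 -1.8  7. ] R 45.59145496486422 theta 79.66895153029655
```

Tracking well, at 79.7° against 80° planned. I'll carry on.

Request:
jog_arm --series '[[[0,0,0],[0,0.0,-7.6],1],[[0,0,0],[0,-0.9,-7.6],1],[[0,0,0],[0,-2.0,-7.4],1],[[0,0,0],[0,-3.2,-7.0],1],[[0,0,0],[0,-4.4,-6.3],1],[[0,0,0],[0,-5.4,-5.4],1],[[0,0,0],[0,-6.3,-4.4],1],[[0,0,0],[0,-7.0,-3.2],1]]'

```text
clock: 16.12
eef_pos: [485.5, -295.9, 103.3]
tool_rot: [-1.234, 1.57, 2.083]
force: [-0.8, -3.0, 8.7]
width: 21.1
```

```bash
python3 circ_plan.py 0 10 1|head -1
```

```text
[ 485.52883488 -295.90634903  103.32965414] 21.145234794321045 [-0.8 -3.   8.7] R 44.666001892002235 theta 161.0551226142453
```

Request:
jog_arm --series '[[[0,0,0],[0,-7.4,-2.0],1],[[0,0,0],[0,-7.6,-0.7],1],[[0,0,0],[0,-7.6,0.7],1],[[0,0,0],[0,-7.4,2.0],1],[[0,0,0],[0,-7.0,3.2],1],[[0,0,0],[0,-6.3,4.4],1],[[0,0,0],[0,-5.4,5.4],1],[[0,0,0],[0,-4.4,6.3],1]]'

```text
clock: 17.12
eef_pos: [456.7, -249.1, 103.4]
tool_rot: [1.344, 1.569, -1.623]
force: [-1.1, -9.2, 4.6]
width: 21.2
```

```bash
python3 circ_plan.py 0 10 1|head -1
```

```text
[ 456.71057832 -249.0730436   103.36209213] 21.16075166639128 [-1.1 -9.2  4.6] R 42.76184813377427 theta -121.0300555213727
```

Request:
jog_arm --series '[[[0,0,0],[0,-2.5,7.0],1],[[0,0,0],[0,-1.5,7.4],1],[[0,0,0],[0,-0.4,7.6],1],[[0,0,0],[0,0.7,7.6],1],[[0,0,0],[0,2.0,7.4],1],[[0,0,0],[0,3.2,7.0],1],[[0,0,0],[0,4.4,6.3],1],[[0,0,0],[0,5.4,5.4],1]]'

```text
clock: 18.12
eef_pos: [404.8, -266.6, 103.3]
tool_rot: [-1.842, 1.568, 1.477]
force: [2.5, 1.2, 8.3]
width: 20.9
```

```bash
python3 circ_plan.py 0 10 1|head -1
```

```text
[ 404.83851909 -266.60902511  103.29686188] 20.887922915996906 [2.5 1.2 8.3] R 42.87304097811568 theta -41.53412779658538
```

Request:
jog_arm --series '[[[0,0,0],[0,6.2,5.2],1],[[0,0,0],[0,7.2,3.8],1],[[0,0,0],[0,7.7,2.1],1],[[0,0,0],[0,7.9,0.7],1],[[0,0,0],[0,0,0],1],[[0,0,0],[0,0,0],1]]'

```text
clock: 18.88
eef_pos: [398.3, -297.6, 103.3]
tool_rot: [-1.841, 1.569, 1.477]
force: [2.1, -1.1, 8.2]
width: 21.0
```

```bash
python3 circ_plan.py 0 10 1|head -1; python3 kn.py | tail -3
```

```text
[ 398.32080234 -297.64861733  103.29929661] 21.035318443346394 [ 2.1 -1.1  8.2] R 43.93877390902067 theta 1.3018444212785099
[ 398.3377122  -297.64038385  103.32836774] 21.16564963085367 [ 2.4 -1.6  8.7] turn err [ 0.08 -0.04  0.12]
knob? [ 202  243  114   55 2407] tool y,z [[-22.8, -11.5], [21.7, 9.5]]
wheel X,Y rel eef [-4.2 98.8] [-55.7  55.9]
```

Request:
jog_arm --series '[[[0,0,0],[0,0,0],0],[[0,0,0],[0,0,0],0],[[0,0,0],[0,0,0],0],[[0,0,0],[-20,0,0],0],[[0,0,0],[-45,0,0],0],[[0,0,0],[-60,0,0],0],[[0,0,0],[-60,-10,20],0],[[0,0,0],[-50,-20,40],0]]'

```text
clock: 19.92
eef_pos: [336.8, -280.6, 335.0]
tool_rot: [-1.23, 1.569, 2.088]
force: [0.6, -0.1, 1.0]
width: 42.8
```

```bash
cat > fin.py <<'E'
from h import *
from fit import circ
a=np.radians(10.05); fx=np.array([np.cos(a),np.sin(a)]);fy=np.array([-np.sin(a),np.cos(a)])
w=grab('wrist'); C=cloud(w); s=read_state(); z=C[...,2]; print(s['clock'],s['eef_pos'],s['width'])
near=np.hypot(C[...,0]-520,C[...,1]+230)<220
def comps(n,m,mn=100):
    k,L,S,_=cv2.connectedComponentsWithStats((near&m).astype(np.uint8))
    for i in range(1,k):
        if S[i,4]>mn: print(n,S[i],cv2.minAreaRect(C[L==i][:,:2].astype(np.float32)),np.median(z[L==i]).round(1))
X=(C[...,:2]-[562.6,-176.8])@fx; Y=(C[...,:2]-[562.6,-176.8])@fy
comps('bar',(abs(z-59)<2.5)&(abs(Y)<14))
comps('knob',(abs(z-148)<3),60)
for y in range(-150,20,5):
    k=(abs(X)<30)&(abs(Y-y)<2.5); 
    if k.sum()>20: print(y,np.median(z[k]).round(1),end='; ')
save('n.png',cv2.resize(w['img'],(768,576)))
E
python3 fin.py
```

```text
19.975 [ 332.36069203 -280.71268941  339.80557029] 42.39886298546166
bar [205   0  14  34 412] ((505.2723693847656, -186.35934448242188), (39.294700622558594, 16.27318000793457), 10.043583869934082) 58.9
knob [274 108  19  20 278] ((396.97308349609375, -296.55255126953125), (20.80949592590332, 20.497068405151367), 56.71765899658203) 147.8
```

View pics/n.png

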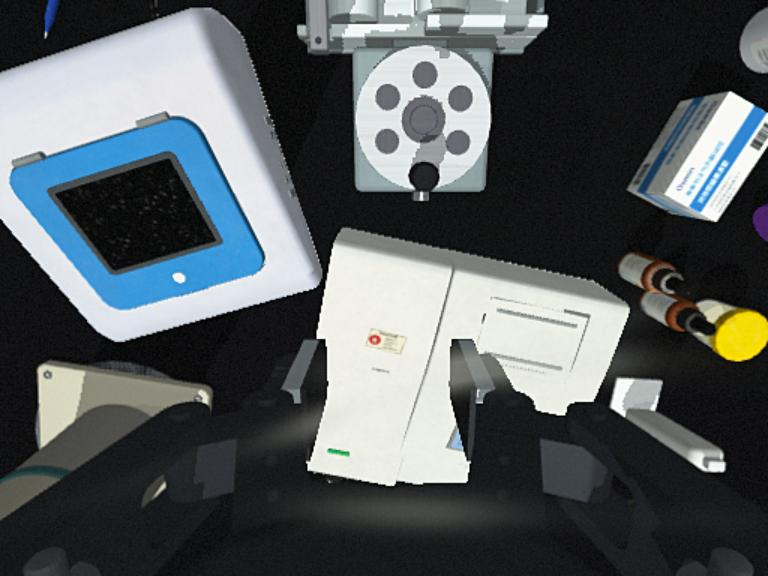

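The knob at (424,177) is back at its pointer at (421,195), and the bar end at (318,38) sits in its notch. I'll move the view over the channel and check the cans by depth, since the picture allowance is used up.

Request:
jog_arm --series '[[[0,0,0],[0,0,-40],0],[[0,0,0],[0,0,-45],0],[[0,0,0],[0,0,-45],0],[[0,0,0],[0,0,-40],0],[[0,0,0],[0,0,0],0],[[0,0,0],[0,0,0],0]]'

```text
clock: 20.72
eef_pos: [502.6, -251.1, 331.9]
tool_rot: [-0.659, 1.565, 2.658]
force: [-0.1, -0.5, -0.5]
width: 42.7
```

```bash
python3 fin.py
python3 - <<'E'
from fin import *
# cans: upper surface edges along X at peak of each
for y0 in (-25,-30,-80,-85,-90,-95,-100):
    k=(abs(Y-y0)<3)&(abs(X)<56)&(z>45); print(y0,k.sum(),np.percentile(X[k],[1,99]).round(1) if k.sum() else '')
d=np.load('w1.npz')['cl']; Xd=(d[...,:2]-[562.6,-176.8])@fx; Yd=(d[...,:2]-[562.6,-176.8])@fy
print('before:')
for y in range(-150,20,5):
    k=(abs(Xd)<30)&(abs(Yd-y)<2.5)
    if k.sum()>20: print(y,np.median(d[...,2][k]).round(1),end='; ')
E
```

```text
20.775 [ 502.29599338 -251.46274564  332.21338751] 43.02841813120149
bar [ 207   43   18  116 1412] ((562.740234375, -178.33831787109375), (154.8144989013672, 20.324325561523438), 10.241774559020996) 59.1
knob [273 244  17  16 201] ((398.07958984375, -296.96600341796875), (19.861751556396484, 21.141971588134766), 23.773326873779297) 147.8
-150 50.0; -145 49.0; -140 48.0; -135 47.3; -130 74.2; -125 79.9; -120 83.8; -115 86.0; -110 87.3; -105 86.9; -100 85.6; -95 83.1; -90 78.0; -85 53.6; -80 36.5; -75 35.7; -70 34.7; -65 33.6; -60 32.6; -55 31.8; -50 59.7; -45 66.4; -40 69.7; -35 71.6; -30 72.0; -25 71.7; -20 69.9; -15 66.6; -10 60.9; -5 58.9; 0 59.3; 5 59.2; 10 58.5; 15 9.6; 20.825 [ 502.35666212 -251.62476357  332.50950216] 42.55143850752833
bar [ 207   43   18  116 1412] ((562.6257934570312, -178.29489135742188), (155.12640380859375, 20.126426696777344), 10.149163246154785) 59.1
knob [272 244  17  16 195] ((397.5790100097656, -296.2899169921875), (20.387216567993164, 20.700040817260742), 59.16442108154297) 148.0
-150 49.8; -145 48.9; -140 47.9; -135 47.3; -130 73.9; -125 79.7; -120 83.9; -115 86.1; -110 87.1; -105 86.9; -100 85.6; -95 82.8; -90 77.9; -85 53.4; -80 36.4; -75 35.5; -70 34.7; -65 33.7; -60 32.8; -55 31.8; -50 59.6; -45 66.7; -40 69.8; -35 71.7; -30 72.3; -25 71.8; -20 69.9; -15 66.6; -10 60.9; -5 58.8; 0 59.2; 5 59.2; 10 58.1; 15 9.2; -25 349 [-50.6  52. ]
-30 360 [-50.4  51.7]
-80 2385 [-55.8 -51.1]
-85 1905 [-55.8  42.2]
-90 779 [-55.8  50.4]
-95 402 [-51.4  52.5]
-100 405 [-52.2  52.6]
before:
-150 95.2; -145 94.3; -140 91.7; -135 87.4; -130 78.7; -125 79.6; -120 83.7; -115 85.9; -110 87.0; -105 86.8; -100 85.3; -95 82.7; -90 77.6; -85 53.4; -80 36.4; -75 35.3; -70 34.3; -65 33.4; -60 32.6; -55 31.7; -50 30.5; -45 29.5; -40 28.6; -35 27.9; -30 26.8; -25 25.0; -20 9.0; -15 9.3; -10 9.2; -5 9.0; 0 9.2; 5 9.2; 10 9.1; 15 8.9;
```

All conditions are met by depth: the first can is at Y≈-30 against the bar, and the second has exactly the depth profile the first had at the gate. I'm handing in.

```bash
python3 -c "
from cell import *
print(read_state()['clock'],finish_job())"
```

```text
the job is handed in; nothing more can be done
20.825 None
```

The job is done and handed in at 20.8 s of the 67 s allowed. The long bar is seated in both notches and the flywheel has made one full anticlockwise turn by its grip. One can rolled down against the bar, and the second waits at the gate.

**Last checks (wrist camera depth):**
- **Bar:** its centre is at about (562.7, -177) and its angle is 10.2° against the feeder's 10.05°. Its top is level at 59 mm, about 4 mm above the plate tops as expected.
- **Crank:** the knob is back at its pointer, within about 1 mm of where it started. The arm's position before letting go gave the angle as about 0.6° past the start.
- **First can:** it lies about 30 mm up-channel of the seat, centred in x to about 1 mm.
- **Second can:** it shows the same depth profile the first can had at the closed gate.

**What failed or disagreed:**
- **First grasp:** it closed on nothing. The fingertips are about 42 mm higher than the given tool data and reported TCP imply. I measured that with two cameras and corrected for it.
- **Last bar fit:** its outline came out 20 mm wide instead of 16, probably because the can behind it was included. That moved the fitted centre by about 1.5 mm (to y = -178.3), so I took y = -177 from the fit made just after release.
- **Final view of the cans:** I judged them from depth only, because my 12 pictures were used up.

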